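# Hold a tumbler up to the bar's inspection lamp

### The job

The glass tray behind the bar is rolled out: shoot its bolt fully home into the keeper so that it cannot roll, and then take the amber tumbler out of the rack and hold it up in front of the inspection lamp for a colleague to look through for chips and smears - open mouth facing the lens squarely, centred in the beam, about 10 cm from the lens. Finish while still holding it steady there, clear of the lamp and everything else; do not roll the tray away, nor shift the green tumblers, the lamp (or its tilt) or the napkin pail.

Things in the scene. Friction and masses are not known exactly. Their poses are not given: they have to be found in the camera images.
- runner: Fixed stainless runner frame of the roll-out glass tray: side webs 50 mm high, 8 mm thick, 372 mm apart over their outsides, reaching 190 mm to -x and 430 mm to +x of the origin. Origin on the worktop, midway between the webs; z up, +x the way the tray rolls in (away from the robot, yawed up to 0.1 rad), y to the left.
- rack (a point): Middle of the floor of the blue plastic glass rack that is one piece with the tray; 5 mm to +x of the runner's origin, 20 mm above the worktop, axes as the runner's. Rack 220 mm (x) by 320 mm (y) outside, walls to 70 mm above the worktop, dividers to 60 mm; 2 x 3 compartments centred at x -52 and 52 mm, y -105, 0 and 105 mm from here.
- tray (a joint): How far the tray has been rolled in along the runner's +x, m: 0 fully out (as found), up to 0.30. Rolls at about 5 N until the bolt is home.
- bolt (a joint): Travel of the steel barrel bolt along the runner's +y into the keeper hole in the left web, m: 0 fully drawn, 0.035 fully home (stop). Found drawn, at 0 to 0.008. It slides with about 2.5 N of friction and stays where it is left.
- bolt_knob (a point): Centre of the top face of the bolt's upright round steel knob, 14 mm across, top 75 mm above the worktop. The 12 mm rod runs from its foot to +y, top 39 mm above the worktop; the ledge is at 20 mm. Moves with the bolt; axes as the runner's. The rack's 70 mm high wall is 45 mm to +x; the first brass strap (43 mm high) begins 67 mm to +y when drawn, 32 mm when home.
- amber: Amber glass tumbler, loose, about 180 g, standing mouth down in one of the rack's compartments. 90 mm tall, 62 mm wide at the mouth, 55 mm over the last 12 mm at the base. Origin: centre of its mouth's rim plane; z runs from mouth to base (up as found).
- amber_base (a point): Centre of the amber tumbler's closed base, 90 mm along its z from the mouth (its top as found, 110 mm above the worktop).
- green_a: Green glass tumbler, same shape, size and origin as the amber one, standing mouth down in another compartment. Leave it.
- green_b: Another green tumbler, the same. Leave it.
- lamp: Black inspection lamp, loose, 2 kg: round foot 120 mm in diameter, upright yoke 124 mm wide holding a tilting round LED head 94 mm in diameter, pivot 110 mm above the worktop. Origin: underside of the foot; z up. The head looks up and towards the lamp's own -x. It stands left or right of the tray.
- lamp_lens (a point): Centre of the lamp's lens face, 35 mm from the head's pivot. Its z axis is the beam: out of the lens, upward and towards the robot's side, 0.4 to 0.7 rad off vertical; its y axis is level. Lens rim 94 mm in diameter.
- pail: Galvanised pail of paper napkins, loose, 110 mm in diameter, 150 mm high with the napkins, on the side of the tray where the lamp is not. Origin at its underside. Leave it.
Mind the look-alikes: they are no part of the job. What is shaped like the green_b but blue, pink or yellow is not meant.

How it is judged (in metres and radians):
On the way, in this order (a step that is already met when the one before it is completed fails the run):
1. the bolt is shot fully home into its keeper (value of joint bolt above 0.031 m), for 0.2 s.
2. the amber tumbler is lifted clear of the rack in the fingers (height (world z) of amber above 0.075 m and contact force between the fingers and amber above 0.5 N), for 0.2 s.
3. the tumbler is in the beam, mouth to the lens (x of amber in the frame of lamp_lens between -0.018 and 0.018 m and y of amber in the frame of lamp_lens between -0.018 and 0.018 m and z of amber in the frame of lamp_lens between 0.07 and 0.13 m and z of amber_base in the frame of lamp_lens above 0.14 m and angle between the z axis of amber and the z axis of lamp_lens, either way round below 0.16 rad), for 0.2 s.
At the end, for the whole second after the job is handed in: Bolt at least 31 mm home; the amber tumbler held still by the fingers alone, over 12 cm up, touching nothing else: mouth centre within 18 mm of the beam axis (along each of the lens's x and y) and 70 to 130 mm from the lens, base further out, its axis within 0.16 rad of the beam (all of step 3 and value of joint bolt above 0.031 m and height (world z) of amber above 0.12 m and contact force between the fingers and amber above 0.5 N and contact force between amber and lamp below 0.1 N and contact force between amber and runner below 0.1 N and contact force between amber and green_a below 0.1 N and contact force between amber and green_b below 0.1 N and contact force between amber and pail below 0.1 N and linear speed of amber below 0.03 m/s and angular speed of amber below 0.3 rad/s); the arm keeps its last pose, push and grip.
It fails at once if the tray is rolled in by more than 15 mm (value of joint tray above 0.015 m).
It fails at once if a green tumbler is shifted by more than 20 mm or tipped (distance of any of green_a, green_b from where it was at the start of the episode above 0.02 m or angle between any of green_a, green_b's own z axis and vertical above 0.3 rad).
It fails at once if the lamp or its head is shifted by more than 20 mm (distance of any of lamp, lamp_lens from where it was at the start of the episode above 0.02 m).
It fails at once if the pail is shifted by more than 30 mm (distance of pail from where it was at the start of the episode above 0.03 m).
It also fails if it takes over 54 s, if anything falls off the work surface, if the arm or the gripper's body presses on something with over 40 N, if the wrist force passes 120 N, or if a joint passes its speed limit or range.

### The arm

A 6-joint arm with a two-finger parallel gripper is mounted at the origin on the work surface. World frame = base frame: x ahead of the robot, y to its left, z up, the work surface at z = 0. Lengths are in m, angles in degrees, forces in N, time in s.
With the tool pointing down it reaches from about 0.4 to 0.825 m from the base axis. Payload 7 kg.
Tool frame: the origin (TCP) lies at the very end of the fingers, on their centre line; the grasp point (between the pads) lies 19 mm behind it (ctrl.grip_point_offset is the distance from the TCP to the grasp point, in m); x points along the fingers, z is the direction in which the jaws open and shut, and the axes are right-handed (so a half turn about x gives the same grasp; the last joint's range is limited). The gripper opens to 88 mm and grips with 3 to 60 N. Pads are 19 mm wide; open, the fingers measure 130 mm over their backs; the gripper's body (78 mm by 193 mm) begins 47 mm behind the grasp point.
Start: joints at [-57.691, 20.546, 0.682, 0, -70.136, -16.507], TCP at [0.184, -0.649, 0.227] pointing down, gripper open.
Joint ranges: [-176.03, 176.03], [-82.01, 121.73], [-58.28, 71.71], [-173.87, 95.51], [-174.79, -0.11], [-173.66, 173.66]. Speed limits (degrees/s): [136.94, 136.94, 172.46, 180, 180, 180].

### API

Orientations are given as [roll, pitch, yaw] about the fixed x, y, z axes, in that order (R = Rz(yaw) Ry(pitch) Rx(roll)).
In Python, from plant import get_obs, snapshot, calibration, close_job, ctrl gives the robot as it stands.
- The arm moves only by the tool move_arm, never from a script. Its argument "commands" is a list that holds one entry, the list of rows, each a list of 4 numbers: the shift along the tool's x, y, z in cm, then the turn about the tool's x in rad. In form: [[[dx, dy, dz, spin], ...]]. A call has 1 to 8 rows; each row shifts and turns the commanded pose from where the row before left it, along the tool's axes as they then stand; what a row does not reach is not made up. A row lasts 1/10 s, in which the tool goes at most 50 mm and 8.59 degrees, less where a joint would pass 70% of its speed; a pose out of reach is approached as far as the arm can. A call with a gripper value outside its range is refused whole. "jaw" is the finger opening in cm, from 0 to 8.76, set as the call begins (left out, the last holds). The fingers move at their own pace and stop on an object; the grip force is fixed at half the most. Time passes only in rows, so rows that do not move let the fingers close. It gives the time, the measured TCP pose, the force and the opening at its end, in the units of the state.
- get_obs(): the state, without advancing time (a new reading comes with each control period).
- snapshot(name): name is "scene" or "top" or "wrist"; returns (picture, depth): 384x512x3 uint8, red, green, blue; 384x512 float32, m along the optical axis (not along the pixel's ray), 0 where there is no reading.
- calibration(name): a dict with "mtx" (3x3 intrinsics, pixels), "T" (4x4, takes a point from camera to world coordinates); the wrist camera has in their place "tool_from_camera" (4x4, takes a point from camera to tool coordinates, whose origin is the TCP and whose axes are the tool frame's). Camera axes: x right, y up, looking along -z (the intrinsics and any distortion apply to the point x, -y, -z); pixel columns grow to the right and rows downward; lengths in m; the calibration is good to about 2 mm. A picture is of the moment at which its call begins: read the wrist's pose just before it. calibration takes no time and is no camera call.
- close_job(): hands the job in, once; it reports no verdict.
The state is a dict: "clock": time; "joint_pos": joint angles; "qvel": joint speeds; "tau": joint torques, N m; "tool_pos": TCP position; "orientation": TCP orientation; "force": force on the tool from outside, world axes, zero at the start; "moment": the same for the moment, N m; "opening": finger opening in m.
Only numpy, scipy, OpenCV 4.12 (cv2) and the standard library are available. Lean on these libraries where they do the work, as an engineer would, in place of code of your own. Each camera call takes 0.05 s, during which the arm holds its last target. There are 200 camera calls.

## Working session

There is one attempt and no reset: what is moved stays moved. The work goes in short steps, Python scripts to look and compute and a tool call to move; the robot and the scene stay as the last step left them, time stands still between calls to the robot, and variables do not carry over. Pictures are saved under pics/ and viewed, about 8 in all and at most 12, crops included, and the job is handed in when it is done.

Besides the shell and the picture viewer there is one more tool, called after "Call:" by a JSON object that holds its "api" and its "payload", one argument or row to a line. move_arm: Moves the arm, as the interface text tells. Its arguments: {"type":"object","properties":{"commands":{"type":"array"},"jaw":{"type":"number"}},"required":["commands"]}

```bash
ls; mkdir -p pics; python3 - <<'E'
from plant import *
import cv2,numpy as np
print(get_obs()); print(ctrl.grip_point_offset)
for n in ("scene","top"):
    p,d=snapshot(n); c=calibration(n); np.savez(f"pics/{n}0.npz",p=p,d=d)
    print(n,c)
    cv2.imwrite(f"pics/{n}0.png",p[...,::-1])
print(calibration("wrist"))
E
```

```text
pics
{'clock': 0.0, 'joint_pos': array([-5.76892766e+01,  2.05913490e+01,  6.33538471e-01, -2.00218939e-02,
       -7.01364944e+01, -1.65071232e+01]), 'qvel': array([-0.04078397,  0.07622422, -0.06201964, -0.03423661,  0.0187814 ,
        0.01198906]), 'tau': array([ 9.37901241e-04, -5.82718241e+01,  2.93059838e+01,  6.99734196e+00,
        6.71107948e-03, -2.29008247e-04]), 'tool_pos': array([ 0.18366878, -0.64901542,  0.22562219]), 'orientation': array([  5.22157924,  89.90383447, 111.0183609 ]), 'force': array([-0.32656645,  0.33582614, -0.36625981]), 'moment': array([-0.00901722,  0.03316525, -0.02673789]), 'opening': 0.08764901636096646}
0.0188
scene {'mtx': array([[408.31291722,   0.        , 256.85908178],
       [  0.        , 408.31291722, 183.80509782],
       [  0.        ,   0.        ,   1.        ]]), 'T': array([[-0.64052562, -0.6260641 ,  0.44471415,  0.97587923],
       [ 0.76789774, -0.52800586,  0.36268839,  0.39342708],
       [ 0.00774549,  0.5738062 ,  0.81895449,  0.98723984],
       [ 0.        ,  0.        ,  0.        ,  1.        ]])}
top {'mtx': array([[39
[... 220 characters left out ...]
0.99951983, -0.01466058,  0.02729805,  0.02060852],
       [ 0.02623894,  0.06813208,  0.99733121,  1.10687062],
       [ 0.        ,  0.        ,  0.        ,  1.        ]])}
{'mtx': array([[281.80620667,   0.        , 255.17063348],
       [  0.        , 281.80620667, 190.66127223],
       [  0.        ,   0.        ,   1.        ]]), 'tool_from_camera': array([[ 6.96370415e-04,  2.69293123e-01, -9.63058009e-01,
        -1.57451234e-01],
       [-4.09586159e-05,  9.63058250e-01,  2.69293160e-01,
         7.19350526e-02],
       [ 9.99999757e-01, -1.48082266e-04,  6.81675146e-04,
        -3.58863387e-04],
       [ 0.00000000e+00,  0.00000000e+00,  0.00000000e+00,
         1.00000000e+00]])}
```

View pics/top0.png

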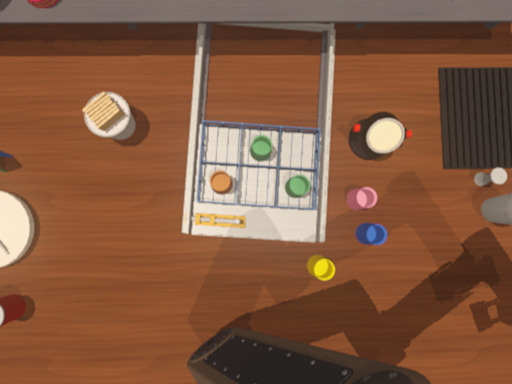

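View pics/scene0.png

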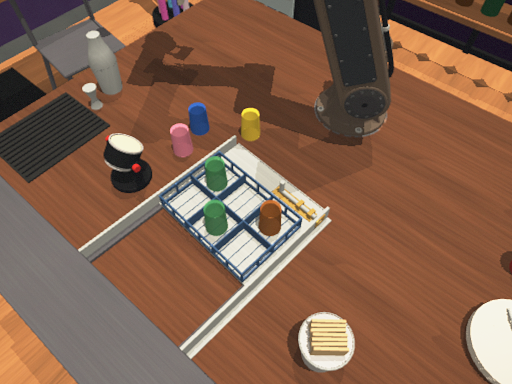

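The top view shows the amber tumbler at (221,182) in the rack's front-left compartment. The look-alikes are green at (261,148) and (298,186), yellow at (322,268), pink at (363,198) and blue at (372,234). The bolt is at (219,220) with its knob at the right end, about (240,222). The lamp is at (385,135) and the pail at (108,115).

In the scene view amber is at (270,217), the knob at (282,186) and the lens at (126,142).

```bash
cat > h.py <<'E'
import numpy as np,cv2
from plant import *
from scipy.spatial.transform import Rotation as Ro
def toolT(o):
    T=np.eye(4);T[:3,:3]=Ro.from_euler('xyz',o['orientation'],degrees=True).as_matrix();T[:3,3]=o['tool_pos'];return T
def cloud(d,c,T):
    v,u=np.mgrid[:d.shape[0],:d.shape[1]];K=c['mtx']
    P=np.stack([(u-K[0,2])/K[0,0]*d,-(v-K[1,2])/K[1,1]*d,-d],-1)
    return P@T[:3,:3].T+T[:3,3]
def ray(u,v,c,T,z):
    K=c['mtx'];r=T[:3,:3]@np.array([(u-K[0,2])/K[0,0],-(v-K[1,2])/K[1,1],-1])
    return T[:3,3]+r*(z-T[2,3])/r[2]
def blob(m):
    n,l,s,ce=cv2.connectedComponentsWithStats(m.astype(np.uint8));i=1+np.argmax(s[1:,4]);return l==i,ce[i]
E
python3 - <<'E'
from h import *
np.set_printoptions(precision=4,suppress=True)
D={n:np.load(f"pics/{n}0.npz") for n in("top","scene")}
ims=[]
for n in D:
    p,d=D[n]['p'],D[n]['d'];c=calibration(n);P=cloud(d,c,c['T']);h=cv2.cvtColor(p,cv2.COLOR_RGB2HSV)
    win=(slice(165,200),slice(205,240)) if n=="top" else (slice(195,240),slice(252,288))
    m=np.zeros(d.shape,bool);m[win]=((h[...,0]<20)&(h[...,1]>150)&(h[...,2]>60))[win];m&=(P[...,2]>.1)&(d>0)
    b,ce=blob(m);Q=P[b];print(n,"amber top n",b.sum(),"px",ce,"ray",ray(*ce,c,c['T'],.11),"ext",Q.min(0),Q.max(0),"mid",(Q.min(0)+Q.max(0))/2)
    # greens
    for g in ([(261,148),(298,186)] if n=="top" else [(216,173),(215,217)]):
        m=np.zeros(d.shape,bool);s=(slice(g[1]-25,g[1]+25),slice(g[0]-18,g[0]+18));m[s]=((h[...,0]>50)&(h[...,0]<90)&(h[...,1]>80))[s]&(P[s][...,2]>.1)
        b,ce=blob(m);Q=P[b];print(" green",ce,(Q.min(0)+Q.max(0))/2)
    # lens
    win=(slice(115,158),slice(362,410)) if n=="top" else (slice(130,165),slice(102,150))
    m=np.zeros(d.shape,bool);m[win]=((h[...,2]>170)&(h[...,1]<110))[win]&(d[win]>0)
    b,ce=blob(m);Q=P[cv2.erode(b.astype(np.uint8),np.ones((3,3)))>0];q=Q.mean(0);nn=np.linalg.svd(Q-q)[2][2];nn*=np.sign(nn[2])
    print(" lens",b.sum(),ce,q,"n",nn,"tilt",np.arccos(nn[2]),"rms",np.std((Q-q)@nn), "ext",P[b].min(0),P[b].max(0))
    # knob
    win=(slice(205,235),slice(185,260)) if n=="top" else (slice(170,205),slice(270,300))
    k=(P[...,2]>.055)&(P[...,2]<.085);mm=np.zeros(d.shape,bool);mm[win]=k[win]
    if n=="top": mm[:214]=0
    Q=P[mm];print(" knob?",len(Q),Q.mean(0) if len(Q) else 0,np.argwhere(mm).mean(0) if len(Q) else 0)
    # pail
    ims.append(cv2.resize(p[160:245,180:330] if n=="top" else p[150:250,200:340],(780,442) if n=="top" else (780,557),interpolation=cv2.INTER_CUBIC))
# webs: top camera, points at z .04-.06 on outside
c=calibration("top");P=cloud(D['top']['d'],c,c['T']);
for nm,s in(("L",(slice(30,115),slice(180,212))),("R",(slice(30,115),slice(318,340)))):
    Q=P[s].reshape(-1,3);Q=Q[(Q[:,2]>.043)&(Q[:,2]<.058)];f=np.polyfit(Q[:,0],Q[:,1],1);print(nm,len(Q),"slope",f,"y at x=.5",np.polyval(f,.5))
    
cv2.imwrite("pics/crop1.png",np.vstack(ims)[...,::-1][:, :]);cv2.imwrite("pics/crop1.png",cv2.resize(cv2.imread("pics/crop1.png"),(468,600)))
# pail & front edge
Q=P[85:140,80:140].reshape(-1,3);Q=Q[Q[:,2]>.12];print("pail",(Q.min(0)+Q.max(0))/2)
E
```

```text
top amber top n 298 px [220.047  180.9597] ray [0.5341 0.0782 0.11  ] ext [0.5108 0.0527 0.1013] [0.5573 0.1014 0.1167] mid [0.534 0.077 0.109]
 green [261.4189 145.402 ] [ 0.5397 -0.0168  0.6036]
 green [298.8791 184.8497] [ 0.4869 -0.0649  0.604 ]
 lens 1029 [385.1293 135.1895] [ 0.6419 -0.3428  0.1379] n [-0.5912  0.0724  0.8033] tilt 0.6380202168106567 rms 0.001861704121072151 ext [ 0.6034 -0.4455 -0.0044] [ 0.7011 -0.2964  0.1712]
 knob? 25 [0.4315 0.053  0.0729] [220.92 230.92]
scene amber top n 331 px [270.2326 209.8701] ray [0.5392 0.0818 0.11  ] ext [0.5114 0.0555 0.1004] [0.5633 0.1067 0.1152] mid [0.5373 0.0811 0.1078]
 green [214.0387 164.6021] [0.7364 0.1206 0.5439]
 green [213.7835 209.4815] [0.7887 0.1699 0.5437]
 lens 493 [125.3874 142.8174] [ 0.6411 -0.3404  0.1395] n [-0.596   0.0626  0.8006] tilt 0.6425505735297791 rms 0.001198549598895029 ext [ 0.5533 -0.5302  0.    ] [ 0.6792 -0.2936  0.1696]
 knob? 96 [0.4624 0.05   0.0692] [192.7604 278.3125]
L 279 slope [-0.0813  0.2062] y at x=.5 0.1655464029952991
R 292 slope [-0.0823 -0.157 ] y at x=.5 -0.19815462453329266
pail [0.593  0.2171 0.6135]
```

View pics/crop1.png

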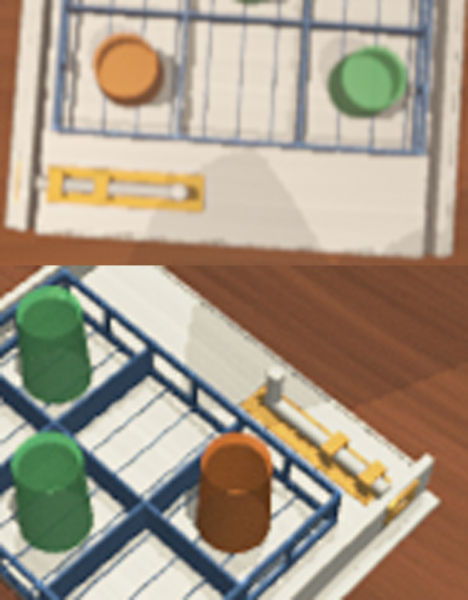

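The crop shows the amber tumbler (base centre about (220,181) in the top picture), and the bolt knob at about top (237.7,221) and scene (282.3,182). The rack and runner are yawed about −0.082 rad. The tool can only shift and spin about its own (vertical) axis. I'll therefore grip amber with the jaws along the lens's level axis and tilt it in the fingers by drawing its lower part against the rack's front wall, which pushes the tray towards its out-stop.

```bash
cat >> h.py <<'E'
def go(p,zdir=None,o=None):
    """delta in tool cm to world TCP p; spin to bring the jaw axis onto +-zdir"""
    o=o or get_obs();T=toolT(o);d=T[:3,:3].T@(np.array(p)-T[:3,3])*100
    s=0
    if zdir is not None:
        a=T[:3,:3].T@np.array([*zdir,0.]);s=np.arctan2(-a[1],a[2]);s=(s+np.pi/2)%np.pi-np.pi/2
    print("delta cm",d.round(2),"spin",round(s,3))
E
python3 - <<'E'
from h import *
np.set_printoptions(precision=4,suppress=True)
ct,cs=calibration("top"),calibration("scene")
print("knob top",ray(237.7,221,ct,ct['T'],.075),"scene",ray(282.3,182,cs,cs['T'],.075))
d=np.load("pics/top0.npz")['d'];P=cloud(d,ct,ct['T']);print(P[219:224,232:244,2].round(3)); print(P[221,235:241])
d=np.load("pics/scene0.npz")['d'];P2=cloud(d,cs,cs['T']);print(P2[178:186,278:288,2].round(3));print(P2[181:183,280:285])
o=get_obs();print(toolT(o)[:3,:3]);print(o['joint_pos'][5])
go([.42,-.4,.22],[.0816,.9967])
E
```

```text
knob top [0.431  0.0349 0.075 ] scene [0.431  0.0388 0.075 ]
[[0.039 0.04  0.038 0.072 0.072 0.079 0.077 0.035 0.022 0.018 0.02  0.019]
 [0.04  0.039 0.037 0.074 0.077 0.073 0.077 0.076 0.021 0.024 0.023 0.021]
 [0.04  0.04  0.038 0.075 0.077 0.073 0.077 0.076 0.023 0.022 0.02  0.022]
 [0.036 0.036 0.036 0.074 0.072 0.075 0.078 0.075 0.024 0.024 0.024 0.018]
 [0.025 0.021 0.024 0.02  0.076 0.075 0.075 0.025 0.021 0.024 0.028 0.022]]
[[0.4311 0.042  0.0755]
 [0.4311 0.0393 0.0767]
 [0.431  0.0368 0.0727]
 [0.431  0.0341 0.077 ]
 [0.4309 0.0315 0.0756]
 [0.431  0.0293 0.0227]]
[[0.02  0.021 0.027 0.021 0.018 0.023 0.022 0.007 0.004 0.001]
 [0.021 0.022 0.987 0.025 0.022 0.022 0.021 0.021 0.003 0.002]
 [0.02  0.021 0.077 0.078 0.078 0.075 0.023 0.025 0.022 0.004]
 [0.024 0.02  0.073 0.076 0.078 0.076 0.076 0.025 0.025 0.025]
 [0.022 0.02  0.075 0.078 0.075 0.078 0.075 0.022 0.021 0.022]
 [0.019 0.022 0.075 0.074 0.077 0.078 0.07  0.02  0.021 0.025]
 [0.022 0.06  0.071 0.072 0.073 0.072 0.019 0.022 0.021 0.023]
 [0.021 0.061 0.065 0.067 0.066 0.064 0.025 0.02  0.021 0.024]]
[[[0.4314 0.0313 0.0733]
  [0.4313 0.0345 0.0761]
  [0.4306 0.0373 0.0779]
  [0.4277 0.0387 0.0761]
  [0.4259 0.0407 0.076 ]]

 [[0.4352 0.0341 0.0752]
  [0.4351 0.0373 0.0781]
  [0.4317 0.0383 0.0753]
  [0.4316 0.0415 0.0781]
  [0.4279 0.0423 0.0749]]]
[[-0.0006 -0.9622 -0.2722]
 [ 0.0014 -0.2722  0.9622]
 [-1.      0.0002  0.0015]]
-16.507593428484117
delta cm [  0.59 -29.52  17.53] spin 0.357
```

Call:
{"api": "move_arm", "payload": {
  "commands": [
    [[0,0,0,0.12],[0,0,0,0.12],[0,0,0,0.117],[0,-3,3.6,0],[0,-3,3.6,0],[0,-3,3.6,0],[0,-3,3.6,0],[0,-3,3.6,0]]
  ],
  "jaw": 0
}}

```text
clock: 0.9
tool_pos: [0.3487, -0.4806, 0.2263]
orientation: [43.4, 90.0, 128.7]
force: [0.9, -0.4, 0.8]
opening: 0.0294
```

```bash
python3 - <<'E'
from h import *
o=get_obs();print(o['clock'],o['tool_pos'],o['orientation'],o['opening'],o['joint_pos'])
go([.431-.0041,.037-.05,.18],[.0816,.9967])
E
```

```text
0.9 [ 0.34874599 -0.48061509  0.2262738 ] [ 43.35028138  89.97160148 128.68250471] 0.029368940754941734 [-3.51954885e+01  1.29914836e+01 -9.94368939e+00 -8.56099444e-03
 -6.70921089e+01 -5.94689539e+01]
delta cm [ 4.64 -3.99 47.24] spin 0.0
```

Call:
{"api": "move_arm", "payload": {
  "commands": [
    [[0,-1,4.8,0],[0,-1,4.8,0],[0,-1,4.8,0],[0,-1,4.8,0],[0,0,4.8,0],[0,0,4.8,0],[0,0,4.8,0],[0,0,4.8,0]]
  ]
}}

```text
clock: 1.7
tool_pos: [0.4185, -0.1009, 0.2266]
orientation: [-46.1, 90.0, 39.2]
force: [1.3, 0.7, 0.5]
opening: 0.0006
```

Call:
{"api": "move_arm", "payload": {
  "commands": [
    [[0,0,4.5,0],[0,0,4.3,0],[2,0,0,0],[2.6,0,0,0],[0,0,0,0],[0,0,0,0]]
  ]
}}

```text
clock: 2.3
tool_pos: [0.4259, -0.0153, 0.1808]
orientation: [137.2, 89.9, -137.5]
force: [-0.1, -0.2, -0.3]
opening: 0.0007
```

```bash
python3 - <<'E'
from h import *
o=get_obs();print(o['clock'],o['tool_pos'],o['orientation'],o['opening'],o['joint_pos'],o['force'])
go([.431-.0041,.037-.05,.05],[.0816,.9967])
p,d=snapshot("wrist");cv2.imwrite("pics/w1.png",p[...,::-1])
E
```

```text
2.3 [ 0.42593529 -0.01530272  0.18083167] [ 137.1511892    89.92559368 -137.49006276] 0.0007386176525847714 [ 2.47094968e+01 -1.41142030e+00 -3.27942119e+01  2.66239678e-02
 -5.86880554e+01 -1.19364599e+02] [-0.0898543  -0.24983546 -0.33922994]
delta cm [13.08 -0.09  0.25] spin 0.001
```

View pics/w1.png

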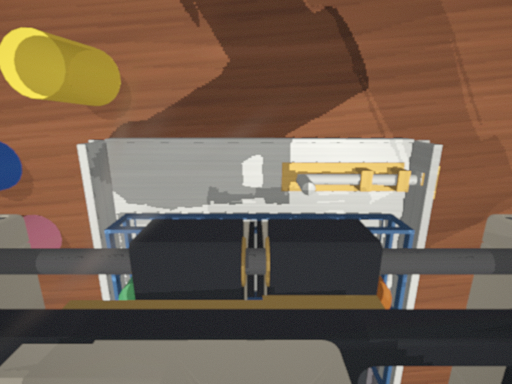

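The wrist view shows the closed fingers to the −y side of the knob (about (305,183)), with the ledge clear below. Next I lower and push.

Call:
{"api": "move_arm", "payload": {
  "commands": [
    [[4,0,0,0],[4,0,0,0],[3,0,0.2,0],[2,0,0,0],[0,0,0,0],[0,0,0.8,0],[0,0,0.8,0],[0,0,0,0]]
  ]
}}

```text
clock: 3.15
tool_pos: [0.429, 0.0043, 0.0521]
orientation: [-62.1, 89.8, 23.3]
force: [-0.6, -0.0, -0.2]
opening: 0.0007
```

Call:
{"api": "move_arm", "payload": {
  "commands": [
    [[0,0,0.8,0],[0,0,0.8,0],[0,0,0,0]]
  ]
}}

```text
clock: 3.45
tool_pos: [0.4292, 0.0198, 0.0509]
orientation: [-63.1, 89.9, 22.3]
force: [0.5, 0.9, -0.1]
opening: 0.0003
```

Call:
{"api": "move_arm", "payload": {
  "commands": [
    [[0,0,0.8,0],[0,0,0.8,0],[0,0,0,0]]
  ]
}}

```text
clock: 3.75
tool_pos: [0.4303, 0.0357, 0.0505]
orientation: [-18.6, 90.0, 66.8]
force: [-0.8, 0.1, -0.4]
opening: 0.0001
```

```bash
python3 - <<'E'
from h import *
print(get_obs()['force'],get_obs()['tool_pos'])
p,d=snapshot("wrist");q,d2=snapshot("scene")
cv2.imwrite("pics/w2.png",np.hstack([cv2.resize(p[120:260,180:400],(440,400)),cv2.resize(q[140:250,220:340],(360,400),interpolation=cv2.INTER_CUBIC)])[...,::-1])
E
```

```text
[-0.79508419  0.11174198 -0.36795172] [0.43025913 0.0356612  0.05054369]
```

View pics/w2.png

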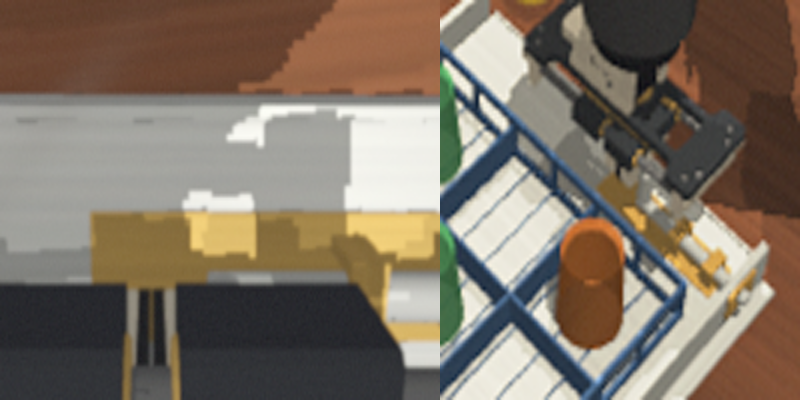

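The scene crop shows the plate's −y end uncovered and the rod end nearing the keeper, so the knob is moving. I keep pushing until the force rises at the stop.

Call:
{"api": "move_arm", "payload": {
  "commands": [
    [[0,0,0.4,0],[0,0,0,0]]
  ]
}}

```text
clock: 4.05
tool_pos: [0.4302, 0.0388, 0.0504]
orientation: [119.1, 90.0, -155.5]
force: [-0.9, -1.4, -0.1]
opening: 0.0
```

Call:
{"api": "move_arm", "payload": {
  "commands": [
    [[0,0,0.3,0],[0,0,0,0]]
  ]
}}

```text
clock: 4.25
tool_pos: [0.4305, 0.0418, 0.0504]
orientation: [119.5, 90.0, -155.1]
force: [0.4, -2.1, -0.7]
opening: 0.0006
```

Call:
{"api": "move_arm", "payload": {
  "commands": [
    [[0,0,0.3,0],[0,0,0,0]]
  ]
}}

```text
clock: 4.45
tool_pos: [0.4303, 0.0434, 0.0504]
orientation: [152.6, 89.8, -122.0]
force: [2.1, -12.1, -0.2]
opening: 0.0003
```

Call:
{"api": "move_arm", "payload": {
  "commands": [
    [[0,0,0.1,0],[0,0,0,0],[0,0,0,0]]
  ]
}}

```text
clock: 4.75
tool_pos: [0.4302, 0.0436, 0.0504]
orientation: [153.8, 89.8, -120.9]
force: [5.4, -17.5, -0.8]
opening: 0.0005
```

Call:
{"api": "move_arm", "payload": {
  "commands": [
    [[0,0,-1,0],[0,0,-1,0],[-4,0,0,0],[-4,0,0,0],[-5,0,0,0],[0,0,0,0]]
  ],
  "jaw": 8.76
}}

```text
clock: 5.35
tool_pos: [0.4331, 0.027, 0.187]
orientation: [-63.5, 89.3, 21.9]
force: [0.6, 0.1, -1.4]
opening: 0.0426
```

```bash
python3 - <<'E'
from h import *
np.set_printoptions(precision=4,suppress=True)
for n in("top","scene","wrist"):
    c=calibration(n);T=c['T'] if n!="wrist" else toolT(get_obs())@c['tool_from_camera'];p,d=snapshot(n);P=cloud(d,c,T)
    x=(P[...,0]-.431)-.0816*(P[...,1]-.037);y=P[...,1]-.037
    m=(d>0)&(P[...,2]>.062)&(P[...,2]<.082)&(abs(x)<.015)&(y>-.03)&(y<.08)
    Q=P[m];print(n,m.sum(),(Q.min(0)+Q.max(0))/2 if len(Q) else '',Q.mean(0) if len(Q) else '')
    # amber
    m=(d>0)&(P[...,2]>.1)&(P[...,2]<.118)&(np.hypot(P[...,0]-.536,P[...,1]-.079)<.045)
    Q=P[m];print("  amber",m.sum(),(Q.min(0)+Q.max(0))/2 if len(Q) else '')
    cv2.imwrite(f"pics/{n}3.png",p[...,::-1])
go([.536,.080,.2],[.0816,.9967])
E
```

```text
top 0  
  amber 304 [0.5382 0.0783 0.1097]
scene 32 [0.4334 0.0673 0.0704] [0.435  0.0684 0.0729]
  amber 351 [0.5364 0.0796 0.1089]
wrist 186 [0.4321 0.0662 0.0689] [0.4312 0.0658 0.0725]
  amber 410 [0.5238 0.0647 0.1054]
delta cm [ -1.92 -10.21   6.27] spin 0.0
```

```bash
python3 - <<'E'
import cv2
w=cv2.imread("pics/wrist3.png");cv2.imwrite("pics/w3.png",cv2.resize(w,(700,525)))
E
```

```text
(no output)
```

View pics/w3.png

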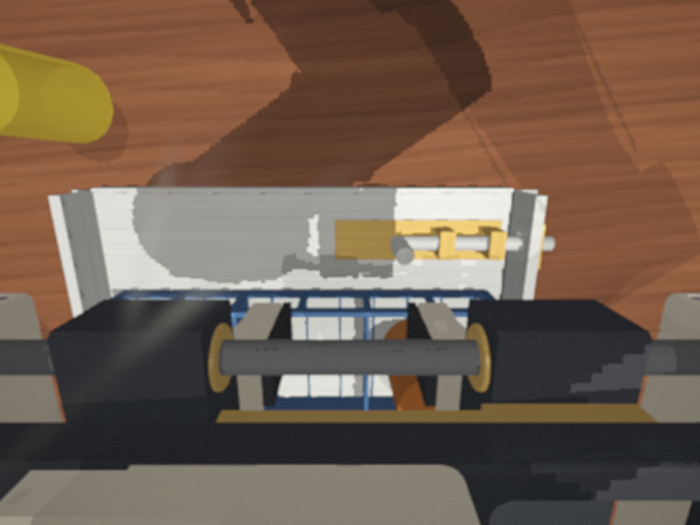

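The wrist view shows the bolt end protruding through the left web at (548,243) and the knob moved up to the strap: the bolt is home. Now to amber.

Call:
{"api": "move_arm", "payload": {
  "commands": [
    [[-1,-4,2.1,0],[-0.9,-4,2.1,0],[0,-2.2,2.0,0],[0,0,0,0],[0,0,0,0],[0,0,0,0]]
  ]
}}

```text
clock: 6.1
tool_pos: [0.5349, 0.0788, 0.1983]
orientation: [116.0, 89.9, -158.6]
force: [0.5, -0.4, 1.0]
opening: 0.0875
```

```bash
python3 - <<'E'
from h import *
print(get_obs()['opening'],get_obs()['tool_pos'])
go([.536,.079,.076],[.0816,.9967])
E
```

```text
0.08753909989802532 [0.5349378  0.07878555 0.19831246]
delta cm [12.23 -0.13  0.04] spin 0.0
```

Call:
{"api": "move_arm", "payload": {
  "commands": [
    [[3,0,0,0],[3,0,0,0],[3,0,0,0],[2,-0.1,0,0],[1.2,0,0,0],[0,0,0,0]]
  ]
}}

```text
clock: 6.7
tool_pos: [0.5357, 0.0785, 0.0763]
orientation: [119.2, 89.8, -155.4]
force: [-0.2, 0.6, 0.8]
opening: 0.0878
```

Call:
{"api": "move_arm", "payload": {
  "commands": [
    [[0,0,0,0],[0,0,0,0],[0,0,0,0],[0,0,0,0],[0,0,0,0],[0,0,0,0]]
  ],
  "jaw": 4
}}

```text
clock: 7.3
tool_pos: [0.5374, 0.0793, 0.0781]
orientation: [-69.0, 90.0, 16.3]
force: [-1.2, -0.2, 4.2]
opening: 0.0546
```

Call:
{"api": "move_arm", "payload": {
  "commands": [
    [[-1,0,0,0],[-2,0,0,0],[-3,0,0,0],[-3,0,0,0],[-1,0,0,0],[0,0,0,0],[0,0,0,0],[0,0,0,0]]
  ]
}}

```text
clock: 8.1
tool_pos: [0.5361, 0.0789, 0.1761]
orientation: [114.6, 89.9, -160.1]
force: [-0.6, -0.1, -1.9]
opening: 0.0543
```

```bash
python3 - <<'E'
from h import *
np.set_printoptions(precision=4,suppress=True)
o=get_obs();print(o['opening'],o['tool_pos'],o['force'])
ims=[]
for n,s in(("scene",(slice(100,250),slice(170,370))),("top",(slice(130,250),slice(170,330)))):
    p,d=snapshot(n);c=calibration(n);P=cloud(d,c,c['T']);h=cv2.cvtColor(p,cv2.COLOR_RGB2HSV)
    m=(h[...,0]<18)&(h[...,1]>140)&(P[...,2]>.07)&(P[...,2]<.3)&(np.hypot(P[...,0]-.54,P[...,1]-.08)<.08)&(d>0)
    Q=P[m];print(n,m.sum(),Q.min(0) if len(Q) else '',Q.max(0) if len(Q) else '');ims.append(cv2.resize(p[s],(400,300),interpolation=cv2.INTER_CUBIC))
cv2.imwrite("pics/lift.png",np.hstack(ims)[...,::-1])
E
```

```text
0.05432966797681306 [0.5361 0.0789 0.1761] [-0.594  -0.1105 -1.868 ]
scene 501 [0.5107 0.0526 0.1198] [0.5796 0.1109 0.2864]
top 21 [0.5071 0.0666 0.1363] [0.5101 0.0903 0.1757]
```

View pics/lift.png

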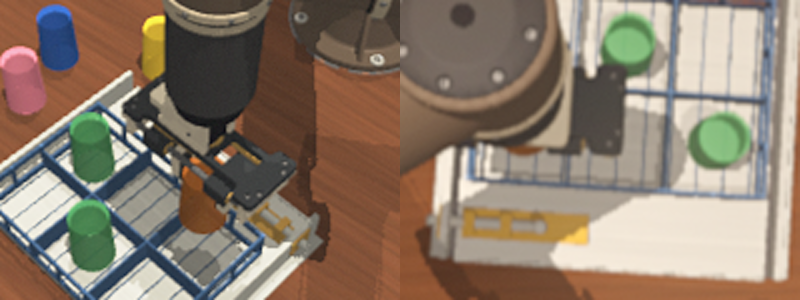

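The amber tumbler hangs upright in the jaws, clear of the rack, and the greens are untouched. Next I lower it to wall height and draw it back against the front wall to tilt it.

Call:
{"api": "move_arm", "payload": {
  "commands": [
    [[0,0,0,0],[3,0,0,0],[3,0,0,0],[0,1,0,0],[0,0.5,0,0],[0,0,0,0]]
  ]
}}

```text
clock: 8.8
tool_pos: [0.5221, 0.0808, 0.1189]
orientation: [-67.3, 89.9, 18.0]
force: [1.0, -0.5, -1.2]
opening: 0.0546
```

Call:
{"api": "move_arm", "payload": {
  "commands": [
    [[0,0.4,0,0],[0,0.4,0,0],[0,0.4,0,0],[0,0,0,0]]
  ]
}}

```text
clock: 9.2
tool_pos: [0.5122, 0.082, 0.1194]
orientation: [-73.4, 89.7, 12.1]
force: [5.0, -2.4, 1.0]
opening: 0.0544
```

Call:
{"api": "move_arm", "payload": {
  "commands": [
    [[0,0.4,0,0],[0,0.4,0,0],[0,0.4,0,0],[0,0,0,0]]
  ]
}}

```text
clock: 9.6
tool_pos: [0.5018, 0.0836, 0.1204]
orientation: [-69.3, 89.5, 16.2]
force: [6.6, -2.0, 3.9]
opening: 0.0547
```

```bash
python3 - <<'E'
from h import *
o=get_obs();print(o['opening'],o['tool_pos'],o['force'],o['moment'])
p,d=snapshot("scene");q,d=snapshot("wrist")
cv2.imwrite("pics/piv.png",np.hstack([cv2.resize(p[130:250,220:340],(400,400),interpolation=cv2.INTER_CUBIC),cv2.resize(q[150:384,120:400],(400,400))])[...,::-1])
E
```

```text
0.05465262068174437 [0.50175392 0.083637   0.12039275] [ 6.63709551 -2.0263031   3.85929864] [-0.67549226 -2.78639376 -0.0053304 ]
```

View pics/piv.png

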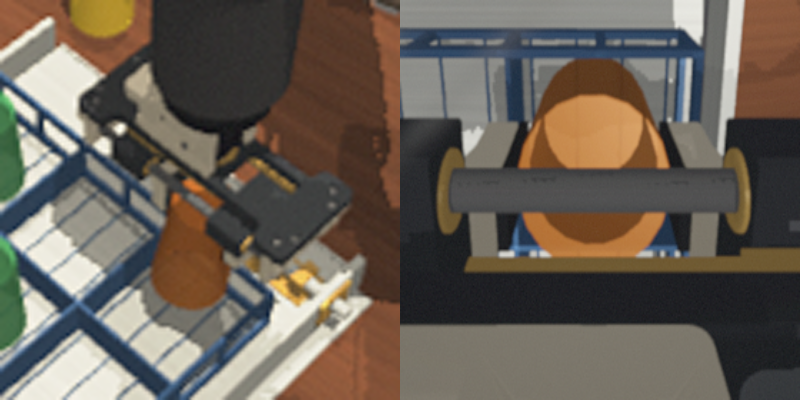

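The pivot works: the base leans towards the robot with only about 7 N on the wall. The wrist camera sees the base disc (centre about (595,175) in the crop), so I can measure tilt from its plane.

Call:
{"api": "move_arm", "payload": {
  "commands": [
    [[0,0.4,0,0],[0,0.4,0,0],[0,0.4,0,0],[0,0,0,0]]
  ]
}}

```text
clock: 10.1
tool_pos: [0.4901, 0.0849, 0.1207]
orientation: [-68.1, 89.5, 17.4]
force: [6.2, -1.5, 6.0]
opening: 0.0545
```

```bash
cat >> h.py <<'E'
def base(tag,lens_n=np.array([-.5936,.0675,.802])):
    o=get_obs();T=toolT(o);c=calibration("wrist");p,d=snapshot("wrist");cv2.imwrite(f"pics/{tag}.png",p[...,::-1])
    P=cloud(d,c,c['tool_from_camera']);h=cv2.cvtColor(p,cv2.COLOR_RGB2HSV)   # tool frame
    m=(h[...,0]<20)&(h[...,1]>110)&(d>0)&(abs(P[...,2])<.035)&(abs(P[...,1])<.06)&(P[...,0]>-.075)&(P[...,0]<.01)
    Q=P[m];best=None;r=np.random.default_rng(0)
    for _ in range(300):
        a=Q[r.choice(len(Q),3,0)];n=np.cross(a[1]-a[0],a[2]-a[0]);n/=np.linalg.norm(n)+1e-12
        if n[0]>-.5: n=-n
        i=abs((Q-a[0])@n)<.002
        if -n[0]>.5 and (best is None or i.sum()>best.sum()): best=i
    B=Q[best];q=B.mean(0);n=np.linalg.svd(B-q)[2][2];n*=-np.sign(n[0])
    e1=np.array([0,0,1.]);e1-=n*(e1@n);e1/=np.linalg.norm(e1);e2=np.cross(n,e1)
    C=np.c_[(B-q)@e1,(B-q)@e2];(cx,cy),rad=cv2.minEnclosingCircle(C.astype(np.float32));ctr=q+cx*e1+cy*e2
    R=T[:3,:3];nw=R@n;cw=R@ctr+T[:3,3]
    print("n pts",len(B),"of",m.sum(),"rad",rad,"tilt",np.arccos(nw[2]),"angle to beam",np.arccos(nw@lens_n))
    print("base tool",ctr,"base w",cw,"axis w",nw,"mouth w",cw-.09*nw)
    return cw,nw
E
python3 - <<'E'
from h import *
np.set_printoptions(precision=4,suppress=True)
o=get_obs();print(o['opening'],o['tool_pos'],o['force']);base("b1")
E
```

```text
0.05446007609816571 [0.4901 0.0849 0.1207] [ 6.2369 -1.5403  6.0022]
n pts 5673 of 5902 rad 0.027035538107156754 tilt 0.31280859781441006 angle to beam 0.3278006740097341
base tool [-0.0315  0.0022 -0.0002] base w [0.4876 0.0848 0.1522] axis w [-0.307   0.0214  0.9515] mouth w [0.5153 0.0829 0.0666]
```

Call:
{"api": "move_arm", "payload": {
  "commands": [
    [[0,0.4,0,0],[0,0.4,0,0],[0,0.4,0,0],[0,0.4,0,0],[0,0,0,0]]
  ]
}}

```text
clock: 10.65
tool_pos: [0.4731, 0.0861, 0.1201]
orientation: [-63.5, 89.6, 21.9]
force: [4.2, -0.2, 6.1]
opening: 0.0547
```

```bash
python3 - <<'E'
from h import *
np.set_printoptions(precision=4,suppress=True)
o=get_obs();print(o['opening'],o['tool_pos'],o['force']);base("b2")
E
```

```text
0.05471093874568097 [0.4731 0.0861 0.1201] [ 4.2156 -0.2328  6.0786]
n pts 5727 of 5806 rad 0.027271009981632233 tilt 0.5240576117468532 angle to beam 0.11781574885021161
base tool [-0.0311  0.0029 -0.0006] base w [0.47   0.0857 0.1512] axis w [-0.4991  0.0361  0.8658] mouth w [0.5149 0.0824 0.0733]
```

Call:
{"api": "move_arm", "payload": {
  "commands": [
    [[0,0.4,0,0],[0,0.3,0,0],[0,0.2,0,0],[0,0,0,0]]
  ]
}}

```text
clock: 11.1
tool_pos: [0.4619, 0.0861, 0.1182]
orientation: [-52.7, 89.9, 32.7]
force: [3.5, 1.8, 3.8]
opening: 0.0543
```

Call:
{"api": "move_arm", "payload": {
  "commands": [
    [[-1,-0.2,0,0],[-3,0,0,0],[-3,0,0,0],[-3,0,0,0],[-1.5,0,0,0],[0,0,0,0],[0,0,0,0]]
  ]
}}

```text
clock: 11.8
tool_pos: [0.462, 0.0846, 0.2315]
orientation: [109.6, 89.8, -165.1]
force: [-0.6, 0.0, -1.1]
opening: 0.0541
```

```bash
python3 - <<'E'
from h import *
np.set_printoptions(precision=4,suppress=True)
o=get_obs();print(o['clock'],o['opening'],o['tool_pos'],o['force'],o['joint_pos']);base("b3")
E
```

```text
11.8 0.05414152156168419 [0.462  0.0846 0.2315] [-0.62    0.0061 -1.1164] [  34.4383    0.7032  -23.5739   -0.0613  -65.8806 -129.1039]
n pts 5596 of 5692 rad 0.027334410697221756 tilt 0.6420763475914545 angle to beam 0.01896557740403894
base tool [-0.0306  0.003  -0.0005] base w [0.459  0.0844 0.2621] axis w [-0.5971  0.0459  0.8009] mouth w [0.5128 0.0803 0.19  ]
```

Tilt is 0.642 rad, 0.019 rad off the beam after spinning, and it holds. Now I carry it to the lamp, raised first and in gentle rows.

Call:
{"api": "move_arm", "payload": {
  "commands": [
    [[-2,0,0,0.037],[-2.5,0,-0.8,0],[0,-0.4,-1.6,0],[0,-0.6,-2.4,0],[0,-0.75,-3,0],[0,-0.75,-3,0],[0,-0.75,-3,0],[0,-0.75,-3,0]]
  ]
}}

```text
clock: 12.65
tool_pos: [0.4821, -0.0876, 0.2758]
orientation: [101.0, 89.8, -175.8]
force: [1.2, -0.0, -1.0]
opening: 0.0546
```

Call:
{"api": "move_arm", "payload": {
  "commands": [
    [[0,-0.75,-3,0],[0,-0.75,-3,0],[0,-0.75,-3,0],[0,-0.75,-3,0],[0,-0.7,-2.5,0],[0,-0.5,-2,0],[0,-0.3,-1,0],[0,0,0,0]]
  ]
}}

```text
clock: 13.45
tool_pos: [0.5065, -0.2661, 0.2756]
orientation: [84.2, 89.8, 167.3]
force: [-0.6, 0.9, -1.5]
opening: 0.0543
```

```bash
python3 - <<'E'
from h import *
np.set_printoptions(precision=4,suppress=True)
o=get_obs();print(o['clock'],o['opening'],o['tool_pos'],o['force']);cw,n=base("b4")
L=np.array([.6415,-.3416,.1385]);ln=np.array([-.5936,.0675,.802]);e=L+.1*ln-(cw-.09*n);print("err w",e,np.degrees(np.arctan2(n[1],n[0])))
go(o['tool_pos']+e,[.113,.9936])
E
```

```text
13.45 0.05429473991716959 [ 0.5065 -0.2661  0.2756] [-0.629   0.8565 -1.5013]
n pts 5620 of 5723 rad 0.029805826023221016 tilt 0.640869261810726 angle to beam nan
base tool [-0.0319  0.0011  0.0015] base w [ 0.5057 -0.2646  0.3076] axis w [-0.5942  0.0661  0.8016] mouth w [ 0.5592 -0.2705  0.2354]
err w [ 0.0229 -0.0643 -0.0167] 173.65434349138732
delta cm [ 1.7  -3.05 -6.19] spin -0.006h.py:36: RuntimeWarning: invalid value encountered in arccos
  print("n pts",len(B),"of",m.sum(),"rad",rad,"tilt",np.arccos(nw[2]),"angle to beam",np.arccos(nw@lens_n))
```

Call:
{"api": "move_arm", "payload": {
  "commands": [
    [[0,-0.6,-1.2,0],[0,-1,-2,0],[0,-0.9,-1.8,0],[0.4,-0.5,-1.1,0],[0.6,0,0,0],[0.6,0,0,0],[0,0,0,0],[0,0,0,0]]
  ]
}}

```text
clock: 14.3
tool_pos: [0.5297, -0.3289, 0.2616]
orientation: [91.5, 90.0, 174.7]
force: [0.4, -0.4, -1.1]
opening: 0.0543
```

```bash
python3 - <<'E'
from h import *
np.set_printoptions(precision=4,suppress=True)
o=get_obs();print(o['clock'],o['opening'],o['tool_pos'],o['force']);cw,n=base("b5")
for n_ in("scene","top"):
    p,d=snapshot(n_);c=calibration(n_);P=cloud(d,c,c['T']);cv2.imwrite(f"pics/{n_}5.png",p[...,::-1]);h=cv2.cvtColor(p,cv2.COLOR_RGB2HSV)
    L=np.array([.6415,-.3416,.1385])
    m=(h[...,2]>170)&(h[...,1]<110)&(np.linalg.norm(P-L,axis=-1)<.055)&(d>0)
    ln=np.array([-.5936,.0675,.802]);m&=abs((P-L)@ln)<.008
    print(n_,m.sum()); 
    if m.sum()>50:
        pts=np.argwhere(m)[:,::-1].astype(np.float32);Q=P[m];e1=np.array([ln[1],-ln[0],0]);e1/=np.linalg.norm(e1);e2=np.cross(ln,e1)
        print("  lens offsets e1,e2,n range",[( ((Q-L)@e).min().round(4),((Q-L)@e).max().round(4)) for e in(e1,e2)],((Q-L)@ln).mean())
    a=(h[...,0]<18)&(h[...,1]>130)&(d>0)&(P[...,2]>.17)&(P[...,2]<.34)&(np.hypot(P[...,0]-.555,P[...,1]+.33)<.08)
    print("  amber pts",a.sum(),P[a].min(0) if a.any() else '',P[a].max(0) if a.any() else '')
L0=np.array([.6415,-.3416,.1385]);e=L0+.1*ln-(cw-.09*n);print("err",e)
# refined lens from the initial pictures
for k in("top","scene"):
    D=np.load(f"pics/{k}0.npz");c=calibration(k);P=cloud(D['d'],c,c['T']);h=cv2.cvtColor(D['p'],cv2.COLOR_RGB2HSV)
    m=(h[...,2]>150)&(h[...,1]<120)&(np.linalg.norm(P-L0,axis=-1)<.06)&(abs((P-L0)@ln)<.008);Q=P[m];print(k,m.sum(),[( ((Q-L0)@e).min().round(4),((Q-L0)@e).max().round(4)) for e in(e1,e2)],((Q-L0)@ln).mean())
p=cv2.imread("pics/scene5.png")[40:240,20:300];q=cv2.imread("pics/top5.png")[60:220,290:470]
cv2.imwrite("pics/fin.png",np.hstack([cv2.resize(p,(448,320)),cv2.resize(q,(352,320))]))
E
```

```text
14.3 0.05430329167479309 [ 0.5297 -0.3289  0.2616] [ 0.3751 -0.3753 -1.0644]
n pts 5672 of 5822 rad 0.03062571957707405 tilt 0.6436080256860495 angle to beam nan
base tool [-0.0327  0.      0.    ] base w [ 0.5297 -0.3289  0.2943] axis w [-0.5965  0.0658  0.7999] mouth w [ 0.5833 -0.3348  0.2223]
scene 483
  lens offsets e1,e2,n range [(np.float64(-0.0483), np.float64(0.0465)), (np.float64(-0.0487), np.float64(0.0463))] 0.0012498497134338883
  amber pts 683 [ 0.5402 -0.3592  0.2137] [ 0.6047 -0.2729  0.3395]
top 0
  amber pts 6 [ 0.4883 -0.3705  0.2856] [ 0.5163 -0.3418  0.3398]
err [-0.0012 -0.     -0.0036]
top 1018 [(np.float64(-0.0463), np.float64(0.0455)), (np.float64(-0.0482), np.float64(0.0466))] -0.0005995093487972936
scene 498 [(np.float64(-0.0492), np.float64(0.0481)), (np.float64(-0.0464), np.float64(0.0457))] 0.0012538042902550297h.py:36: RuntimeWarning: invalid value encountered in arccos
  print("n pts",len(B),"of",m.sum(),"rad",rad,"tilt",np.arccos(nw[2]),"angle to beam",np.arccos(nw@lens_n))
```

View pics/fin.png

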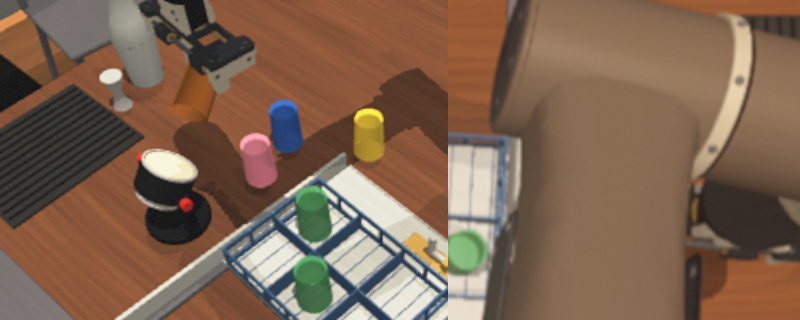

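The scene view shows the tumbler tilted over the lens, mouth towards it. The lens offsets are unchanged from the start and the greens are in place. I let it settle briefly, then hand in.

Call:
{"api": "move_arm", "payload": {
  "commands": [
    [[0.2,0,0,0],[0,0,0,0],[0,0,0,0],[0,0,0,0],[0,0,0,0]]
  ]
}}

```text
clock: 14.95
tool_pos: [0.5299, -0.3295, 0.2596]
orientation: [115.7, 90.0, -161.0]
force: [-0.1, -0.4, -2.7]
opening: 0.0543
```

```bash
python3 - <<'E' 2>/dev/null
from h import *
o=get_obs();print(o['opening'],o['qvel'],o['force']);cw,n=base("b6")
ln=np.array([-.5936,.0675,.802]);r=cw-.09*n-np.array([.6415,-.3416,.1385]);z=r@ln;print("axial",z,"off-axis",np.linalg.norm(r-z*ln))
if z>.08 and z<.12 and np.linalg.norm(r-z*ln)<.01: print(close_job())
E
```

```text
0.0542561885566643 [ 0.03385697 -0.01082309 -0.0619757   0.03862208  0.02554045 -0.02917922] [-0.11947163 -0.36843765 -2.69031108]
n pts 5671 of 5827 rad 0.030570482835173607 tilt 0.6448980527694566 angle to beam nan
base tool [-3.27117625e-02  1.58117002e-05 -1.81509379e-05] base w [ 0.52983995 -0.32953808  0.29228101] axis w [-0.59741617  0.06659982  0.79916105] mouth w [ 0.5836074  -0.33553207  0.22035651]
axial 0.10042355259254448 off-axis 0.002278903802980621
the job is handed in; nothing more can be done
None
```

I shot the bolt home and handed in with the amber tumbler held still in front of the lamp; the hand-in gives no verdict. The whole job took about 15 s of the 54 s allowed.

- **Bolt:** I pushed the knob with closed fingers until it stopped hard, at about 17 N. The wrist picture showed the rod end through the left web. The cameras put the knob's travel at about 30 mm from where it was found (0–8 mm out). So the hard stop and the protruding rod end are my evidence that it is past 31 mm, rather than a direct measurement.
- **Tumbler tilt:** The tool only shifts and spins about its own vertical axis. I gripped the tumbler near its base and tilted it in the fingers by drawing it against the rack's front wall, at about 6 N and towards the tray's out-stop. Then I carried it to the lamp.
- **Final position:** The mouth centre measured 100 mm from the lens and about 2 mm off the beam axis. The axis tilt was 0.645 rad against about 0.64 for the beam, and the mouth was 0.22 m up.
- **Surroundings:** In the last scene picture the lens measured in the same place as at the start, and the greens looked undisturbed. I did not re-measure the pail or the tray, but the arm never came near the pail.

Two checks were less clean than I would like. The fitted base circle came out at 30.6 mm radius instead of 27.5, so the mouth position could be a few millimetres off. My printed angle-to-beam figure failed at the end (rounding), so I compared the two directions directly: they agree within about 0.01 rad. The top camera was blocked by the arm, so it could not confirm the final pose.

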